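# Release the disc clamp of a pot-foot grinder with an unknown thread hand

## Robot

A 6-joint arm with a two-finger parallel gripper is mounted at the origin on the work surface. World frame = base frame: x ahead of the robot, y to its left, z up, the work surface at z = 0. Lengths are in m, angles in degrees, forces in N, time in s.
With the tool pointing down it reaches from about 0.4 to 0.825 m from the base axis. Payload 7 kg.
Tool frame: the origin (TCP) lies midway between the tips of the shut fingers; the grasp point (between the pads) lies 19 mm behind it (ctrl.grip_point_offset is the distance from the TCP to the grasp point, in m); x points along the fingers, y is the direction in which the jaws open and shut, and the axes are right-handed (so a half turn about x gives the same grasp; the last joint's range is limited). The gripper opens to 88 mm and grips with 3 to 60 N. Pads are 19 mm wide; open, the fingers measure 130 mm over their backs; the gripper's body (78 mm by 193 mm) begins 47 mm behind the grasp point.
Start: joints at [83.371, 20.546, 0.682, 0, -70.136, -16.507], TCP at [0.265, 0.621, 0.205] pointing down, gripper open.
Joint ranges: [-176.03, 176.03], [-82.01, 121.73], [-58.28, 71.71], [-173.87, 95.51], [-174.79, -0.11], [-173.66, 173.66]. Speed limits (degrees/s): [136.94, 136.94, 172.46, 180, 180, 180].

## Interface

Orientations are given as [roll, pitch, yaw] about the fixed x, y, z axes, in that order (R = Rz(yaw) Ry(pitch) Rx(roll)).
In Python, from plant import ctrl gives the robot as it stands.
- The arm moves only by the tool drive_tool, never from a script. Its argument "plan" is a list of rows, each a list of 3 entries, a list of its own where there are three numbers: the shift along the tool's x, y, z in m, then the turn, a rotation vector about the tool's x, y, z in degrees, then the opening, from 0 (shut) to 1 (fully open). In form: [[[dx, dy, dz], [wx, wy, wz], grip], ...]. A call has 1 to 20 rows; each row is the pose to reach, as a shift and turn from the pose measured when the call began, along the tool's axes at that moment; what a row does not reach only later rows make up. A row lasts 1/12 s, in which the tool goes at most 41.7 mm and 7.16 degrees, less where a joint would pass 70% of its speed; a pose out of reach is approached as far as the arm can. A call with a gripper value outside its range is refused whole. The fingers move at their own pace and stop on an object; the grip force is fixed at half the most. Time passes only in rows, so rows that repeat a pose let the fingers close. It gives the time, the measured TCP pose, the force and the opening at its end, in the units of the state.
- ctrl.get_obs(): the state, without advancing time (a new reading comes with each control period).
- ctrl.snapshot(name): name is "scene" or "top" or "wrist"; returns the picture (480x640x3 uint8, blue, green, red); there is no depth.
- ctrl.get_calibration(name): a dict with "fx", "fy", "cx", "cy" (pixels), "R" (3x3) and "t" (3): a world point X has camera coordinates R X + t. Camera axes: x right, y down, z forward; pixel columns grow to the right and rows downward; lengths in m; the calibration is good to about 2 mm. A picture is of the moment at which its call begins: read the wrist's pose just before it. get_calibration takes no time and is no camera call; for the wrist camera it gives the pose at the moment of the call.
- ctrl.close_job(): hands the job in, once; it reports no verdict.
Trained networks look in the newest picture that a camera, given by its name, has taken for a name from the list of things; names that differ only in an ending like _2 or _b are one class to them, and where a whole thing is asked for, a point or a joint stands for the part that bears it (a point fixed in the world has none). Each returns a list of dicts, best first, with "confidence" (0 to 1); they miss things now and then, are a little off and sometimes report something else, mostly with a low value. They report only what shows in the picture. A call takes as long as a camera call. They do not tell look-alikes from the thing itself.
- ctrl.cut_out(camera, name): "pixels" (480x640 bool, what is visible of it) and "pixel" ([column, row] in pixels, amid what is visible of it).
- ctrl.landmark_of(camera, name): "pixel" ([column, row] in pixels: a listed point, or the origin of a listed thing).
The state is a dict: "clock": time; "joint_pos": joint angles; "qvel": joint speeds; "tau": joint torques, N m; "tool_pos": TCP position; "orientation": TCP orientation; "force": force on the tool from outside, world axes, zero at the start; "moment": the same for the moment, N m; "opening": finger opening in m.
Only numpy, scipy, OpenCV 4.12 (cv2) and the standard library are available. Lean on these libraries where they do the work, as an engineer would, in place of code of your own. Each camera call takes 0.05 s, during which the arm holds its last target. There are 200 camera calls.

## Task

Free the clamp of the foot grinder: its T-handle screw is done up tight, and it may be left-hand or right-hand threaded with no mark, so feel gently both ways to learn which way it loosens, never forcing it the way it tightens. Unscrew it nearly half a turn, up to its end stop or almost, then take the slotted clamp plate out from under it and lay it flat in the white tray without dropping it. Leave the pot, the bowl and the jar alone.

Things in the scene. Friction and masses are not known exactly. Their poses are not given: they have to be found in the camera images.
- grinder: Grey bench foot grinder, fixed. Origin on the spindle axis at bench level, z up, +x the way the clamp plate's tail points. Housing 50 mm high, 190 mm across; dark grinding disc 180 mm across, its top at 62 mm; motor box 90 mm wide, 75 mm high, at x = -83 to -168 mm. On the disc two studs 4 mm high (x = 33 to 39 mm, y = 13 to 24 mm either side) keep the plate from being drawn out along +x.
- handle_grip (a point): Centre of the T-handle's dark bar on top of the screw, on the spindle axis, 116 mm above the bench when tight. The bar is 60 mm long (this frame's x), 12 mm wide (y), 22 mm high and starts along the grinder's x. 28 mm of free height below the bar, over the 36 mm flange that presses on the clamp plate. The screw turns about z and stays where it is left.
- thread: Hidden thread of the screw, turns with the T-handle. Tightening is blocked within 0.05 rad; over 0.75 N m (25 N at 30 mm radius) spoils it. Loosening takes about 0.2 N m while it turns (grip firmly) and lifts the handle about 2.5 mm per rad; end stop at 3.05 rad. Loosens clockwise from above (left-hand) in two starts of three, else anticlockwise. Origin on the axis 70 mm up, x along the bar.
- plate_grip (a point): Middle of the upright fin of the loose clamp plate, where it is gripped: 38 mm above the plate's underside. The fin is 30 mm long (x), 12 mm thick (y), its top 59 mm above the underside. Axes as clamp_plate, z up.
- plate_slot (a point): Point above the centre of the plate's slot, 38 mm above its underside and 95 mm in -x from plate_grip; same axes.
- clamp_plate: Loose steel clamp plate, about 280 g, 8 mm thick; origin at its slot's centre on the underside. Head x = -26 to 31 mm, 50 mm wide, with a 16 mm slot open to -x around the 12 mm spindle; tail 20 mm wide to x = 112 mm, fin on it. Starts flat on the disc under the screw's flange, turned as the grinder. Once unscrewed: lift it 5 to 6 mm over the studs, draw it 60 mm or more along +x, then it is free.
- tray: White open tray, fixed: 230 mm (x) by 165 mm (y) outside, walls 5 mm thick, 22 mm high, floor 5 mm thick. Origin at its centre at bench level, z up.
- pot: White pot, 90 mm across, 100 mm high, standing; origin at the centre of its foot. Leave alone.
- bowl: Terracotta bowl, 84 mm across, 40 mm high; origin at the centre of its foot. Leave alone.
- jar: White glaze jar with lid, 64 mm across, 95 mm high; origin at the centre of its foot. Leave alone.
- nut (a joint): Turn of the screw in rad, 0 when tight, counted positive anticlockwise seen from above; it can only go to one side, to 3.05 or to -3.05.
Mind the look-alikes: they are no part of the job. Leave any blue or green look-alike of the clamp_plate alone.

How it is judged:
By the outcome, as a careful person would: the job done as asked, in the order asked, and still so for the second after the job is handed in, with the robot touching nothing.
It also fails if it takes over 69 s, if anything falls off the work surface, if the arm or the gripper's body presses on something with over 40 N, if the wrist force passes 120 N, or if a joint passes its speed limit or range.

## Working session

There is one attempt and no reset: what is moved stays moved. The work goes in short steps, Python scripts to look and compute and a tool call to move; the robot and the scene stay as the last step left them, time stands still between calls to the robot, and variables do not carry over. Pictures are saved under pics/ and viewed, about 8 in all and at most 12, crops included, and the job is handed in when it is done.

Besides the shell and the picture viewer there is one more tool, called after ">>>" by a JSON object that holds its "api" and its "payload". drive_tool: Moves the arm, as the interface text tells. Its arguments: {"type":"object","properties":{"plan":{"type":"array","items":{"type":"array"}}},"required":["plan"]}

```bash
mkdir -p pics
cat > h.py <<'E'
import numpy as np,cv2
from scipy.spatial.transform import Rotation as Ro
from plant import ctrl
def cal(n):
    c=ctrl.get_calibration(n);return np.array([[c['fx'],0,c['cx']],[0,c['fy'],c['cy']],[0,0,1.]]),np.array(c['R']),np.array(c['t'])
def ray(c,p):
    K,R,t=c;d=R.T@np.linalg.solve(K,[p[0],p[1],1.]);return -R.T@t,d/np.linalg.norm(d)
def tri(rays):
    A=sum(np.eye(3)-np.outer(d,d) for o,d in rays);b=sum((np.eye(3)-np.outer(d,d))@o for o,d in rays)
    X=np.linalg.solve(A,b);return X,[np.linalg.norm((np.eye(3)-np.outer(d,d))@(X-o)) for o,d in rays]
def onz(c,p,z):
    o,d=ray(c,p);return o+d*(z-o[2])/d[2]
def proj(c,X):
    K,R,t=c;q=K@(R@np.array(X)+t);return q[:2]/q[2]
E
python3 - <<'E'
from h import *
np.set_printoptions(precision=3,suppress=True)
o=ctrl.get_obs();print(o['clock'],o['tool_pos'],o['orientation'],o['force'],o['opening'],ctrl.grip_point_offset)
C={}
for n in('scene','top','wrist'):
    C[n]=cal(n);im=ctrl.snapshot(n);cv2.imwrite(f'pics/{n}0.png',im)
    print(n,'cam at',-C[n][1].T@C[n][2])
    for k in('grinder','handle_grip','plate_grip','plate_slot','clamp_plate','tray','pot','bowl','jar'):
        print(n,k,[(np.round(d['pixel']),round(d['confidence'],2)) for d in ctrl.landmark_of(n,k)[:4]])
a=cv2.imread('pics/scene0.png');b=cv2.imread('pics/top0.png')
cv2.imwrite('pics/st.png',cv2.resize(np.hstack([a,b]),(800,300)))
E
```

```text
0.0 [0.265 0.62  0.204] [  95.105   89.905 -108.038] [ 0.517  0.257 -0.141] 0.08792408077370051 0.0188
scene cam at [0.852 0.561 0.894]
scene grinder [(array([382., 265.]), 0.76)]
scene handle_grip [(array([387., 233.]), 0.9)]
scene plate_grip [(array([235., 296.]), 0.94), (array([352., 212.]), 0.91), (array([540., 297.]), 0.77), (array([493., 360.]), 0.71)]
scene plate_slot [(array([520., 329.]), 0.9), (array([458., 391.]), 0.83), (array([234., 340.]), 0.65), (array([389., 244.]), 0.62)]
scene clamp_plate [(array([452., 399.]), 0.9), (array([512., 338.]), 0.89), (array([238., 352.]), 0.89), (array([387., 253.]), 0.84)]
scene tray [(array([298., 145.]), 0.89), (array([389., 251.]), 0.35)]
scene pot [(array([241., 200.]), 0.74)]
scene bowl [(array([258., 246.]), 0.71)]
scene jar [(array([296., 292.]), 0.67)]
top cam at [0.351 0.082 1.393]
top grinder []
top handle_grip [(array([289., 271.]), 0.7), (array([328., 262.]), 0.38)]
top plate_grip [(array([332., 264.]), 0.97), (array([317., 154.]), 0.94), (array([176., 301.]), 0.71), (array([198., 378.]), 0.7)]
top plate_slot [(array([183., 336.]), 0.87), (array([284., 140.]), 0.72), (array([168., 263.]), 0.7)]
top clamp_plate [(array([290., 280.]), 0.96), (array([187., 335.]), 0.92), (array([283., 145.]), 0.77), (array([175., 266.]), 0.58)]
top tray [(array([462., 279.]), 0.83)]
top pot [(array([412., 201.]), 0.66)]
top bowl [(array([364., 191.]), 0.61), (array([294., 277.]), 0.45)]
top jar [(array([303., 200.]), 0.95)]
wrist cam at [0.342 0.587 0.385]
wrist grinder []
wrist handle_grip []
wrist plate_grip [(array([555., 122.]), 0.67)]
wrist plate_slot [(array([488.,  46.]), 0.93)]
wrist clamp_plate [(array([473.,  54.]), 0.93)]
wrist tray []
wrist pot []
wrist bowl []
wrist jar []
```

View pics/scene0.png

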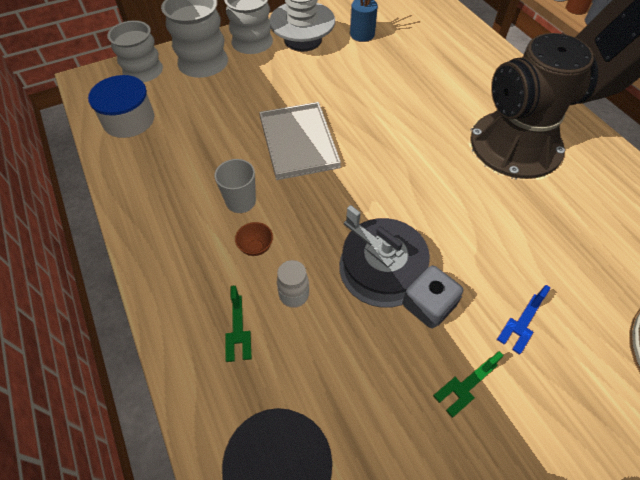

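View pics/top0.png

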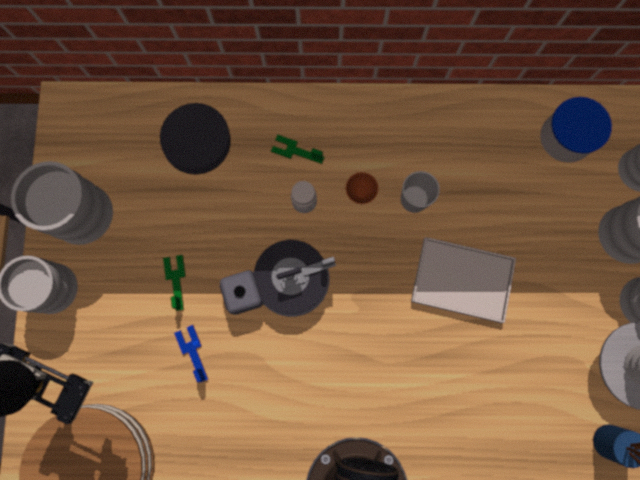

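Run:
```python
from h import *
np.set_printoptions(precision=4,suppress=True)
S,T=cal('scene'),cal('top')
P={'handle':((387,233),(289,271)),'pgrip':((352,212),(332,264)),'plate':((387,253),(290,280)),'tray':((298,145),(462,279)),'pot':((241,200),(412,201)),'bowl':((258,246),(364,191)),'jar':((296,292),(303,200))}
for k,(a,b) in P.items(): print(k,*tri([ray(S,a),ray(T,b)]))
o=ctrl.get_obs();R=Ro.from_euler('xyz',o['orientation'],degrees=True).as_matrix();print(R)
```

```text
handle [0.505  0.1604 0.1337] [np.float64(0.0006233032451864124), np.float64(0.0006233032451865134)]
pgrip [0.5267 0.0623 0.0975] [np.float64(0.00011946278397886432), np.float64(0.00011946278397883507)]
plate [0.4936 0.1618 0.053 ] [np.float64(0.0016340314550377984), np.float64(0.0016340314550379361)]
tray [ 0.5045 -0.2671 -0.013 ] [np.float64(0.0028266817760527166), np.float64(0.0028266817760524863)]
pot [ 0.7064 -0.1444  0.0052] [np.float64(0.002415327156950676), np.float64(0.002415327156950737)]
bowl [ 0.7259 -0.0167 -0.0017] [np.float64(0.006522720292233688), np.float64(0.0065227202922336905)]
jar [0.699  0.1381 0.0167] [np.float64(0.0028121037946054923), np.float64(0.002812103794605432)]
[[-0.     -0.3929 -0.9196]
 [ 0.     -0.9196  0.3929]
 [-1.     -0.      0.    ]]
```

The scene has four clamp plates. These are their fin pixels in the scene and top views:
- **Grey:** (352,212) and (332,264). It sits on the grinder under the T-handle.
- **Blue:** (540,297) and (198,378). It lies loose on the bench.
- **Green 1:** (493,360) and (176,301). Loose on the bench.
- **Green 2:** (235,296) and (317,154). Loose on the bench.

The grey one fits the description, because it is unpainted and under the screw. The tray is at (298,145) and (462,279). I'll now move above the grinder with the jaws across the bar and take a closer look.

>>> {"api": "drive_tool", "payload": {"plan": [[[-0.045,0.03,-0.04],[5,0,0],1],[[-0.045,0.331,-0.397],[52,0,0],1],[[-0.045,0.331,-0.397],[52,0,0],1],[[-0.045,0.331,-0.397],[52,0,0],1],[[-0.045,0.331,-0.397],[52,0,0],1],[[-0.045,0.331,-0.397],[52,0,0],1],[[-0.045,0.331,-0.397],[52,0,0],1],[[-0.045,0.331,-0.397],[52,0,0],1],[[-0.045,0.331,-0.397],[52,0,0],1],[[-0.045,0.331,-0.397],[52,0,0],1],[[-0.045,0.331,-0.397],[52,0,0],1],[[-0.045,0.331,-0.397],[52,0,0],1],[[-0.045,0.331,-0.397],[52,0,0],1],[[-0.045,0.331,-0.397],[52,0,0],1],[[-0.045,0.331,-0.397],[52,0,0],1],[[-0.045,0.331,-0.397],[52,0,0],1],[[-0.045,0.331,-0.397],[52,0,0],1],[[-0.045,0.331,-0.397],[52,0,0],1]]}}

```text
clock: 3.0
tool_pos: [0.4999, 0.1613, 0.2501]
orientation: [-3.1, 90.0, 101.9]
force: [0.8, -0.2, 0.2]
opening: 0.0875
```

```bash
cat > look.py <<'E'
from h import *
import sys
np.set_printoptions(precision=4,suppress=True)
o=ctrl.get_obs();print(o['clock'],o['tool_pos'],o['orientation'],o['joint_pos'],o['force'],o['opening'])
W=cal('wrist');im=ctrl.snapshot('wrist');cv2.imwrite(f'pics/{sys.argv[1]}.png',im)
zs={'handle_grip':.116,'plate_grip':.1,'plate_slot':.1,'clamp_plate':.062,'grinder':0,'thread':.07,'tray':0}
r=np.load('obs.npy',allow_pickle=True).item() if len(sys.argv)>2 else {}
for k in zs:
    for d in ctrl.landmark_of('wrist',k)[:2]:
        print(k,np.round(d['pixel']),round(d['confidence'],2),onz(W,d['pixel'],zs[k]), tri([ray(W,d['pixel']),r[k]]) if k in r else '')
        if k not in r or len(sys.argv)<3: r.setdefault(k,ray(W,d['pixel']))
np.save('obs.npy',r)
E
python3 look.py w1
```

```text
3.0 [0.4999 0.1613 0.2501] [ -3.0524  89.9924 101.8945] [ 39.2906   4.7568 -13.9539  -0.0071 -71.2859 -24.3414] [ 0.7933 -0.2413  0.2005] 0.08750276749888175
handle_grip [319. 228.] 0.73 [0.4984 0.1628 0.116 ] 
handle_grip [316. 204.] 0.55 [0.5074 0.1414 0.116 ] (array([0.5208, 0.0791, 0.4297]), [np.float64(2.0443420941412758e-16), np.float64(1.890168025232474e-16)])
plate_grip [440. 395.] 0.93 [0.3046 0.3288 0.1   ] 
plate_grip [311. 122.] 0.7 [0.5304 0.0722 0.1   ] (array([0.5208, 0.0791, 0.4297]), [np.float64(2.7749553933864992e-17), np.float64(2.344772048979831e-17)])
plate_slot [245. 401.] 0.83 [0.5268 0.3968 0.1   ] 
plate_slot [320. 223.] 0.8 [0.4972 0.1623 0.1   ] (array([0.5208, 0.0791, 0.4297]), [np.float64(1.1075674599430544e-16), np.float64(1.1101282570086636e-16)])
clamp_plate [248. 382.] 0.92 [0.5298 0.4028 0.062 ] 
clamp_plate [317. 211.] 0.85 [0.5017 0.1588 0.062 ] (array([0.5208, 0.0791, 0.4297]), [np.float64(1.2079605423142217e-17), np.float64(3.668783169064796e-17)])
grinder [319. 204.] 0.97 [0.4988 0.1631 0.    ] 
thread [320. 211.] 0.38 [0.499  0.1565 0.07  ] 
tray [317. 227.] 0.53 [0.493  0.1938 0.    ]
```

View pics/w1.png

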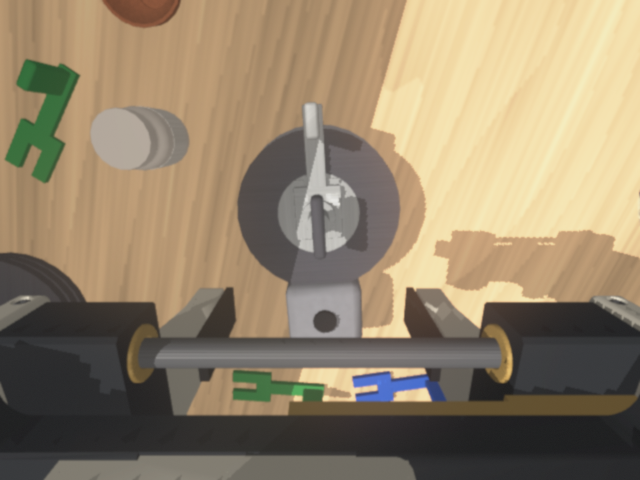

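Run:
```python
from h import *
np.set_printoptions(precision=4,suppress=True)
W=cal('wrist');S,T=cal('scene'),cal('top')
print(W[0],W[1])
for k,px in(('handle',[(319,228),(387,233),(289,271)]),('pgrip',[(311,122),(352,212),(332,264)])):
    print(k,*tri([ray(c,p) for c,p in zip((W,S,T),px)]), tri([ray(c,p) for c,p in zip((W,S),px)])[0])
```

```text
[[341.487    0.     319.275 ]
 [  0.     341.487  243.2066]
 [  0.       0.       1.    ]] [[-0.9662 -0.258   0.0006]
 [-0.2452  0.9188  0.3092]
 [-0.0803  0.2986 -0.951 ]]
handle [0.5029 0.1592 0.1314] [np.float64(0.0033277209488553785), np.float64(0.0014909197521117017), np.float64(0.0025205982581836413)] [0.5013 0.1579 0.1287]
pgrip [0.5284 0.0666 0.1028] [np.float64(0.005514774696629351), np.float64(0.0011947079645626849), np.float64(0.004938865522161412)] [0.5311 0.0712 0.1107]
```

The grinder yaw comes out near -70.5° (bar and fin agree, slot-to-fin spacing 96 mm against 95 mm). I'll descend to just above the bar, rotated -4°, and look from near.

>>> {"api": "drive_tool", "payload": {"plan": [[[0.03,0,0.001],[-4,0,0],1],[[0.06,0.001,0.001],[-4,0,0],1],[[0.08,0.001,0.001],[-4,0,0],1],[[0.08,0.001,0.001],[-4,0,0],1],[[0.08,0.001,0.001],[-4,0,0],1],[[0.08,0.001,0.001],[-4,0,0],1]]}}

```text
clock: 3.9
tool_pos: [0.4999, 0.1616, 0.1716]
orientation: [-94.2, 89.9, 14.7]
force: [0.2, -0.3, 0.4]
opening: 0.0874
```

```bash
python3 look.py w2
python3 - <<'E'
from h import *
np.set_printoptions(precision=4,suppress=True)
W=cal('wrist');m=ctrl.cut_out('wrist','handle_grip')
for d in m[:2]:
    ys,xs=np.nonzero(d['pixels']);P=np.array([onz(W,p,.127)[:2] for p in zip(xs,ys)])
    c=P.mean(0);u,s,v=np.linalg.svd(P-c,full_matrices=False);print(d['confidence'],len(xs),c,np.degrees(np.arctan2(v[0,1],v[0,0])),np.ptp((P-c)@v.T,axis=0),xs.min(),xs.max(),ys.min(),ys.max())
E
```

```text
3.9 [0.4999 0.1616 0.1716] [-94.2326  89.9031  14.672 ] [ 39.3631   7.8649 -21.0048   0.0463 -61.0422 -20.4809] [ 0.2449 -0.3326  0.4453] 0.08741903873728223
handle_grip [317. 255.] 0.69 [0.5003 0.1625 0.116 ] 
plate_grip [318. 116.] 0.59 [0.5309 0.0719 0.1   ] 
plate_slot [320. 252.] 0.59 [0.4973 0.1651 0.1   ] 
clamp_plate [222. 418.] 0.67 [0.5299 0.3891 0.062 ] 
grinder [318. 218.] 0.57 [0.5    0.1628 0.    ] 
0.67 2004 [0.5014 0.1538] 108.59079467555745 [0.0599 0.0275] 298 338 214 295
```

View pics/w2.png

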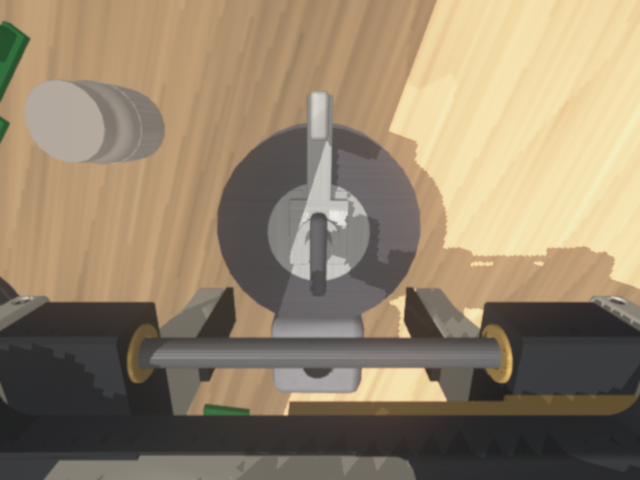

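The near view shows the bar upright in the image, columns 317–318, rows 214–295, and the fin at (318,116) in line with it. The jaws are square to the bar and about 1 mm off. I'll descend and grip.

>>> {"api": "drive_tool", "payload": {"plan": [[[0.015,-0.0008,0.001],[0,0,0],1],[[0.035,-0.0008,0.001],[0,0,0],1],[[0.055,-0.0008,0.001],[0,0,0],1],[[0.068,-0.0008,0.001],[0,0,0],1],[[0.0735,-0.0008,0.001],[0,0,0],1],[[0.0735,-0.0008,0.001],[0,0,0],1],[[0.0735,-0.0008,0.001],[0,0,0],0.5],[[0.0735,-0.0008,0.001],[0,0,0],0.2],[[0.0735,-0.0008,0.001],[0,0,0],0],[[0.0735,-0.0008,0.001],[0,0,0],0],[[0.0735,-0.0008,0.001],[0,0,0],0],[[0.0735,-0.0008,0.001],[0,0,0],0],[[0.0735,-0.0008,0.001],[0,0,0],0]]}}

```text
clock: 5.43
tool_pos: [0.4996, 0.1625, 0.0972]
orientation: [-74.8, 89.9, 34.1]
force: [0.3, -0.2, 0.0]
opening: 0.0464
```

```bash
cat > st.py <<'E'
from h import *
np.set_printoptions(precision=4,suppress=True)
o=ctrl.get_obs();R=Ro.from_euler('xyz',o['orientation'],degrees=True).as_matrix()
print(round(o['clock'],2),'pos',np.array(o['tool_pos']),'yaw_y',round(np.degrees(np.arctan2(R[1,1],R[0,1])),2),'tilt',R[:2,0],'q',np.array(o['joint_pos']),'F',np.array(o['force']),'M',np.array(o['moment']),'open',round(o['opening'],4))
E
python3 st.py
```

```text
5.43 pos [0.4996 0.1625 0.0972] yaw_y -161.11 tilt [0.0007 0.0005] q [ 39.4396  12.2023 -26.5468   0.0062 -51.1992 -20.553 ] F [ 0.3309 -0.1828  0.0441] M [ 0.0258 -0.0372 -0.0217] open 0.0464
```

Still closing, so I'll hold.

>>> {"api": "drive_tool", "payload": {"plan": [[[0,0,0],[0,0,0],0],[[0,0,0],[0,0,0],0],[[0,0,0],[0,0,0],0],[[0,0,0],[0,0,0],0],[[0,0,0],[0,0,0],0],[[0,0,0],[0,0,0],0],[[0,0,0],[0,0,0],0]]}}

```text
clock: 6.02
tool_pos: [0.5002, 0.1629, 0.0973]
orientation: [-77.9, 89.9, 30.9]
force: [3.4, -0.2, -3.0]
opening: 0.0119
```

```bash
python3 st.py
```

```text
6.02 pos [0.5002 0.1629 0.0973] yaw_y -161.11 tilt [0.0017 0.001 ] q [ 39.4363  12.2228 -26.5189   0.0219 -51.1438 -20.5611] F [ 3.3622 -0.2175 -3.0198] M [ 0.2339 -1.4231 -0.052 ] open 0.0119
```

Gripped at 11.9 mm. Now a gentle feel clockwise, 1.2°.

>>> {"api": "drive_tool", "payload": {"plan": [[[0,0,0],[0.6,0,0],0],[[0,0,0],[1.2,0,0],0],[[0,0,0],[1.2,0,0],0]]}}

```text
clock: 6.27
tool_pos: [0.5003, 0.1629, 0.0973]
orientation: [-79.8, 89.9, 27.9]
force: [2.2, 0.2, -1.5]
opening: 0.0113
```

```bash
python3 st.py
```

```text
6.27 pos [0.5003 0.1629 0.0973] yaw_y -162.35 tilt [0.0019 0.001 ] q [ 39.4348  12.224  -26.5166   0.0321 -51.1372 -21.8087] F [ 2.1595  0.1583 -1.461 ] M [ 0.1031 -1.0692  0.1303] open 0.0113
```

>>> {"api": "drive_tool", "payload": {"plan": [[[0,0,0],[0.5,0,0],0],[[0,0,0],[1,0,0],0],[[0,0,0],[1,0,0],0]]}}

```text
clock: 6.52
tool_pos: [0.5003, 0.1629, 0.0973]
orientation: [-80.0, 89.9, 26.6]
force: [2.1, 0.5, -1.9]
opening: 0.0119
```

```bash
python3 st.py
```

```text
6.52 pos [0.5003 0.1629 0.0973] yaw_y -163.39 tilt [0.0019 0.001 ] q [ 39.4369  12.2248 -26.5168   0.0356 -51.1367 -22.854 ] F [ 2.06    0.5048 -1.933 ] M [ 0.1216 -1.0132  0.16  ] open 0.0119
```

>>> {"api": "drive_tool", "payload": {"plan": [[[0,0,0],[0.5,0,0],0],[[0,0,0],[1,0,0],0],[[0,0,0],[1,0,0],0]]}}

```text
clock: 6.77
tool_pos: [0.5003, 0.163, 0.0973]
orientation: [-78.5, 89.9, 27.1]
force: [2.0, -0.2, -1.9]
opening: 0.0114
```

```bash
python3 st.py
```

```text
6.77 pos [0.5003 0.163  0.0973] yaw_y -164.44 tilt [0.002 0.001] q [ 39.4392  12.2253 -26.5164   0.0354 -51.1326 -23.8976] F [ 1.9531 -0.2147 -1.9487] M [ 0.0751 -1.0248  0.1631] open 0.0114
```

>>> {"api": "drive_tool", "payload": {"plan": [[[0,0,0],[1,0,0],0],[[0,0,0],[2,0,0],0],[[-0.0002,0,0],[3,0,0],0],[[-0.0002,0,0],[3,0,0],0]]}}

```text
clock: 7.1
tool_pos: [0.5003, 0.163, 0.0973]
orientation: [-72.8, 89.9, 29.7]
force: [3.3, -0.1, -3.7]
opening: 0.0116
```

```bash
python3 st.py
```

```text
7.1 pos [0.5003 0.163  0.0973] yaw_y -167.54 tilt [0.0018 0.001 ] q [ 39.4386  12.2252 -26.511    0.0259 -51.1464 -26.9922] F [ 3.3348 -0.1253 -3.7232] M [ 0.2077 -1.1652  0.1782] open 0.0116
```

It loosens clockwise: 6.4° turned at a steady 0.2 N m or so. I'll keep unscrewing and follow the rise.

>>> {"api": "drive_tool", "payload": {"plan": [[[-0.0002,0,0],[4,0,0],0],[[-0.0004,0,0],[8,0,0],0],[[-0.0006,0,0],[12,0,0],0],[[-0.0007,0,0],[16,0,0],0],[[-0.0009,0,0],[20,0,0],0],[[-0.0011,0,0],[24,0,0],0],[[-0.0013,0,0],[28,0,0],0],[[-0.0014,0,0],[32,0,0],0],[[-0.0016,0,0],[36,0,0],0],[[-0.0018,0,0],[40,0,0],0],[[-0.002,0,0],[44,0,0],0],[[-0.0021,0,0],[48,0,0],0],[[-0.0023,0,0],[52,0,0],0],[[-0.0025,0,0],[56,0,0],0],[[-0.0027,0,0],[60,0,0],0],[[-0.0028,0,0],[64,0,0],0],[[-0.003,0,0],[68,0,0],0],[[-0.0032,0,0],[72,0,0],0],[[-0.0032,0,0],[72,0,0],0]]}}

```text
clock: 8.68
tool_pos: [0.501, 0.1632, 0.1006]
orientation: [-6.0, 89.8, 24.3]
force: [5.4, -1.2, -3.7]
opening: 0.0116
```

```bash
python3 st.py
```

```text
8.68 pos [0.501  0.1632 0.1006] yaw_y 120.23 tilt [0.003  0.0014] q [ 39.4338  12.0261 -26.2677   0.0638 -51.5221 -99.2417] F [ 5.3735 -1.1807 -3.7299] M [-0.3104 -2.5311  0.1185] open 0.0116
```

>>> {"api": "drive_tool", "payload": {"plan": [[[-0.0002,0,0],[4,0,0],0],[[-0.0004,0,0],[8,0,0],0],[[-0.0005,0,0],[12,0,0],0],[[-0.0007,0,0],[16,0,0],0],[[-0.0009,0,0],[20,0,0],0],[[-0.0011,0,0],[24,0,0],0],[[-0.0012,0,0],[28,0,0],0],[[-0.0014,0,0],[32,0,0],0],[[-0.0016,0,0],[36,0,0],0],[[-0.0018,0,0],[40,0,0],0],[[-0.0019,0,0],[44,0,0],0],[[-0.0021,0,0],[48,0,0],0],[[-0.0023,0,0],[52,0,0],0],[[-0.0025,0,0],[56,0,0],0],[[-0.0026,0,0],[60,0,0],0],[[-0.0028,0,0],[64,0,0],0],[[-0.003,0,0],[68,0,0],0],[[-0.003,0,0],[68,0,0],0]]}}

```text
clock: 10.18
tool_pos: [0.5014, 0.1626, 0.1038]
orientation: [43.4, 89.8, 5.4]
force: [5.1, -4.8, -1.6]
opening: 0.0115
```

```bash
python3 st.py
```

```text
10.18 pos [0.5014 0.1626 0.1038] yaw_y 52.0 tilt [0.0035 0.0003] q [  39.3989   11.8302  -26.0653    0.1446  -51.9356 -167.4844] F [ 5.1221 -4.7831 -1.5882] M [-1.5002 -2.0143  0.1979] open 0.0115
```

Turned 147°. The wrist range ends here, so I'll open, rise, turn the gripper back by 180° and regrip.

>>> {"api": "drive_tool", "payload": {"plan": [[[0,0,0],[0,0,0],0.5],[[0,0,0],[0,0,0],0.5],[[0,0,0],[0,0,0],0.5],[[0,0,0],[0,0,0],0.5],[[0,0,0],[0,0,0],0.5],[[-0.025,0,0],[0,0,0],0.5],[[-0.05,0,0],[0,0,0],0.5],[[-0.05,0,0],[-7,0,0],0.5],[[-0.05,0,0],[-14,0,0],0.5],[[-0.05,0,0],[-21,0,0],0.5],[[-0.05,0,0],[-28,0,0],0.5],[[-0.05,0,0],[-35,0,0],0.5],[[-0.05,0,0],[-42,0,0],0.5],[[-0.05,0,0],[-49,0,0],0.5],[[-0.05,0,0],[-56,0,0],0.5],[[-0.05,0,0],[-63,0,0],0.5],[[-0.05,0,0],[-70,0,0],0.5],[[-0.05,0,0],[-77,0,0],0.5],[[-0.05,0,0],[-84,0,0],0.5],[[-0.05,0,0],[-90,0,0],0.5]]}}

```text
clock: 11.85
tool_pos: [0.501, 0.1626, 0.1538]
orientation: [-46.2, 89.8, 6.2]
force: [-0.3, 0.7, -0.7]
opening: 0.0437
```

>>> {"api": "drive_tool", "payload": {"plan": [[[0,0,0],[-7,0,0],0.5],[[0,0,0],[-14,0,0],0.5],[[0,0,0],[-21,0,0],0.5],[[0,0,0],[-28,0,0],0.5],[[0,0,0],[-35,0,0],0.5],[[0,0,0],[-42,0,0],0.5],[[0,0,0],[-49,0,0],0.5],[[0,0,0],[-56,0,0],0.5],[[0,0,0],[-63,0,0],0.5],[[0,0,0],[-70,0,0],0.5],[[0,0,0],[-77,0,0],0.5],[[0,0,0],[-84,0,0],0.5],[[0,0,0],[-90,0,0],0.5],[[0,0,0],[-90,0,0],0.5]]}}

```text
clock: 13.02
tool_pos: [0.5009, 0.1627, 0.1538]
orientation: [-136.0, 89.8, 6.6]
force: [0.8, -0.9, 0.3]
opening: 0.044
```

```bash
python3 st.py; python3 look.py w3;  python3 - <<'E'
from h import *
np.set_printoptions(precision=4,suppress=True)
W=cal('wrist');m=ctrl.cut_out('wrist','handle_grip')
for d in m[:2]:
    ys,xs=np.nonzero(d['pixels']);print(d['confidence'],len(xs),xs.min(),xs.max(),ys.min(),ys.max())
E
```

```text
13.02 pos [0.5009 0.1627 0.1538] yaw_y -127.35 tilt [0.0031 0.0004] q [ 39.4297   8.8481 -22.3803   0.1138 -58.6208  13.1618] F [ 0.7721 -0.9066  0.2641] M [ 0.0436 -0.0223 -0.0017] open 0.044
13.0167 [0.5009 0.1627 0.1538] [-136.0148   89.8206    6.6358] [ 39.4297   8.8481 -22.3803   0.1138 -58.6208  13.1618] [ 0.7721 -0.9066  0.2641] 0.043966059496519154
handle_grip [318. 267.] 0.91 [0.4976 0.1648 0.116 ] 
plate_grip [398. 144.] 0.82 [0.5301 0.0741 0.1   ] 
plate_slot [ 75. 378.] 0.49 [0.5354 0.388  0.1   ] 
clamp_plate [321. 235.] 0.65 [0.5019 0.1592 0.062 ] 
grinder [319. 223.] 0.76 [0.4982 0.1633 0.    ] 
0.82 2449 298 342 220 311
0.37 5804 279 429 114 275
```

View pics/w3.png

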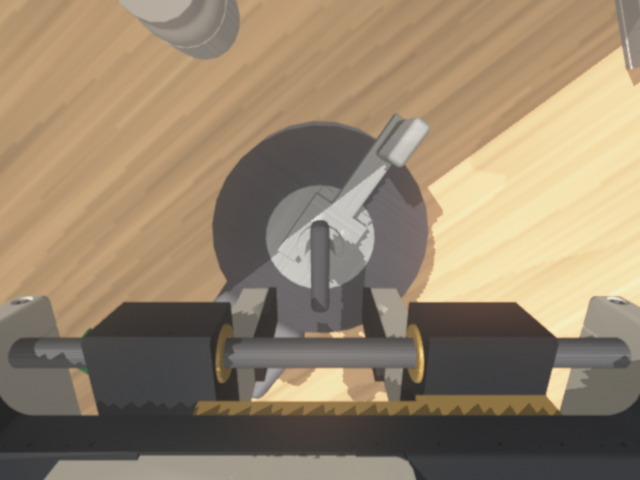

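The bar is upright between the jaws (column 319, rows 220–311), so the handle has turned and stayed. Down and regrip.

>>> {"api": "drive_tool", "payload": {"plan": [[[0.02,0,0],[0,0,0],0.5],[[0.04,0,0],[0,0,0],0.5],[[0.05,0,0],[0,0,0],0.5],[[0.05,0,0],[0,0,0],0.4],[[0.05,0,0],[0,0,0],0],[[0.05,0,0],[0,0,0],0],[[0.05,0,0],[0,0,0],0],[[0.05,0,0],[0,0,0],0],[[0.05,0,0],[0,0,0],0],[[0.05,0,0],[0,0,0],0],[[0.05,0,0],[0,0,0],0],[[0.05,0,0],[0,0,0],0],[[0.05,0,0],[0,0,0],0]]}}

```text
clock: 14.55
tool_pos: [0.5015, 0.1627, 0.1046]
orientation: [-135.5, 89.8, 6.9]
force: [-1.1, -2.9, 6.0]
opening: 0.0117
```

>>> {"api": "drive_tool", "payload": {"plan": [[[-0.0002,0,0],[4,0,0],0],[[-0.0004,0,0],[8,0,0],0],[[-0.0005,0,0],[12,0,0],0],[[-0.0007,0,0],[16,0,0],0],[[-0.0009,0,0],[19,0,0],0],[[-0.001,0,0],[22,0,0],0],[[-0.001,0,0],[22,0,0],0]]}}

```text
clock: 15.13
tool_pos: [0.5015, 0.1624, 0.1053]
orientation: [-120.7, 89.8, -0.5]
force: [2.2, -1.3, -2.5]
opening: 0.0113
```

```bash
python3 st.py
```

```text
15.13 pos [0.5015 0.1624 0.1053] yaw_y -149.76 tilt [ 0.0039 -0.    ] q [ 39.3973  11.7209 -25.9916   0.1838 -52.1139  -9.2733] F [ 2.2498 -1.348  -2.5387] M [-0.6802 -0.5898  0.3428] open 0.0113
```

>>> {"api": "drive_tool", "payload": {"plan": [[[0,0,0],[1.5,0,0],0],[[-0.0001,0,0],[3,0,0],0],[[-0.0002,0,0],[4,0,0],0],[[-0.0002,0,0],[4,0,0],0]]}}

```text
clock: 15.47
tool_pos: [0.5015, 0.1623, 0.1054]
orientation: [-119.4, 89.8, -3.1]
force: [1.4, -1.0, -2.5]
opening: 0.0116
```

```bash
python3 st.py
```

```text
15.47 pos [0.5015 0.1623 0.1054] yaw_y -153.73 tilt [ 0.0039 -0.0002] q [ 39.3957  11.7182 -25.9837   0.193  -52.1321 -13.2412] F [ 1.3801 -1.0159 -2.5417] M [-0.4427 -0.6498  0.4476] open 0.0116
```

Now 172.6° (3.01 rad), with the moment rising as it nears the stop. I'll release, rise and go over the fin.

>>> {"api": "drive_tool", "payload": {"plan": [[[0,0,0],[0,0,0],0.6],[[0,0,0],[0,0,0],0.6],[[0,0,0],[0,0,0],0.6],[[0,0,0],[0,0,0],0.6],[[0,0,0],[0,0,0],0.6],[[-0.02,0,0],[0,0,0],0.6],[[-0.05,0,0],[0,0,0],0.6],[[-0.06,0,0],[0,0,0],0.6],[[-0.06,0.005,-0.035],[7.3,0,0],0.6],[[-0.06,0.01,-0.07],[7.3,0,0],0.6],[[-0.06,0.0131,-0.0931],[7.3,0,0],0.6],[[-0.06,0.0131,-0.0931],[7.3,0,0],0.6],[[-0.06,0.0131,-0.0931],[7.3,0,0],0.6]]}}

```text
clock: 16.55
tool_pos: [0.5309, 0.072, 0.1656]
orientation: [-109.3, 89.8, -0.4]
force: [0.0, 0.5, -0.0]
opening: 0.0525
```

```bash
python3 st.py; python3 look.py w4;  python3 - <<'E'
from h import *
np.set_printoptions(precision=4,suppress=True)
ctrl.snapshot('scene');ctrl.snapshot('top')
W,S,T=cal('wrist'),cal('scene'),cal('top')
# fuse plate grip over wrist view + fixed cams near expected
for n,c in(('wrist',W),('scene',S),('top',T)):
    for d in ctrl.landmark_of(n,'plate_grip'): print(n,d['pixel'],d['confidence'],onz(c,d['pixel'],.1), 'expect',proj(c,[.531,.073,.1]))
    for d in ctrl.landmark_of(n,'tray')[:1]: print(n,'tray',d['confidence'],onz(c,d['pixel'],.0))
for n,c in(('scene',S),('top',T)):
    d=ctrl.cut_out(n,'tray')[0];r=cv2.minAreaRect(np.argwhere(d['pixels'])[:,::-1].astype(np.float32))
    b=cv2.boxPoints(r);B=np.array([onz(c,p,.022)[:2] for p in b]);print(n,B,B.mean(0),np.linalg.norm(np.diff(B,axis=0),axis=1),np.degrees(np.arctan2(*(np.diff(B,axis=0).T[::-1]))))
E
```

```text
16.55 pos [0.5309 0.072  0.1656] yaw_y -161.16 tilt [ 0.0041 -0.    ] q [ 28.7894   9.0704 -20.4244   0.131  -60.3019 -10.0112] F [ 0.0138  0.5097 -0.0144] M [ 0.1279 -0.0035 -0.001 ] open 0.0525
16.55 [0.5309 0.072  0.1656] [-109.2711   89.7669   -0.4282] [ 28.7894   9.0704 -20.4244   0.131  -60.3019 -10.0112] [ 0.0138  0.5097 -0.0144] 0.05250725393425488
handle_grip [318. 376.] 0.91 [0.4978 0.1686 0.116 ] 
plate_grip [  2. 158.] 0.95 [0.7623 0.08   0.1   ] 
clamp_plate [322. 329.] 0.7 [0.4978 0.1587 0.062 ] 
grinder [318. 303.] 0.69 [ 0.5     0.1646 -0.    ] 
wrist [1.8, 158.2] 0.95 [0.762  0.0822 0.1   ] expect [317.7345 248.8124]
scene [234.9, 296.7] 0.94 [0.8178 0.1376 0.1   ] expect [352.7908 215.7566]
scene [540.6, 294.9] 0.7 [0.3072 0.3903 0.1   ] expect [352.7908 215.7566]
scene [352.4, 214.2] 0.67 [0.5298 0.0691 0.1   ] expect [352.7908 215.7566]
scene tray 0.86 [ 0.4998 -0.2726  0.    ]
top [315.7, 152.4] 0.7 [0.7995 0.1041 0.1   ] expect [327.4849 261.9345]
top [329.9, 264.1] 0.64 [0.5259 0.0673 0.1   ] expect [327.4849 261.9345]
top [199.8, 377.8] 0.62 [0.2628 0.3601 0.1   ] expect [327.4849 261.9345]
top tray 0.89 [ 0.5023 -0.2648  0.    ]
scene [[ 0.5432  0.0186]
 [ 0.4878 -0.0085]
 [ 0.4487  0.159 ]
 [ 0.5014  0.1805]] [0.4953 0.0874] [0.0617 0.172  0.0569] [-153.9305  103.1343   22.2293]
top [[ 0.4462 -0.1293]
 [ 0.6092 -0.1695]
 [ 0.5569 -0.4027]
 [ 0.3962 -0.3582]] [ 0.5021 -0.2649] [0.1679 0.239  0.1667] [ -13.8273 -102.6594  164.5215]
```

View pics/w4.png

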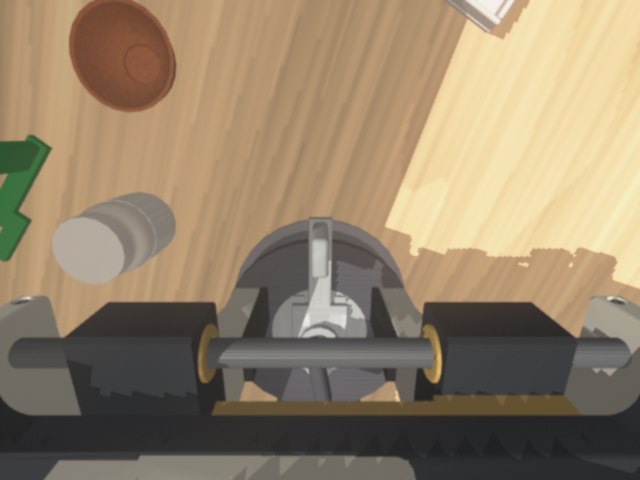

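The fin's top face is at columns 308–330, rows 220–278, square to the jaws and centred. The handle bar is back in line. I'll descend on the fin and grip it.

>>> {"api": "drive_tool", "payload": {"plan": [[[0.02,0,0.001],[0,-0.08,0.22],0.6],[[0.045,0,0.001],[0,-0.08,0.22],0.6],[[0.07,0,0.001],[0,-0.08,0.22],0.6],[[0.0845,0,0.001],[0,-0.08,0.22],0.6],[[0.0845,0,0.001],[0,-0.08,0.22],0.6],[[0.0845,0,0.001],[0,-0.08,0.22],0],[[0.0845,0,0.001],[0,-0.08,0.22],0],[[0.0845,0,0.001],[0,-0.08,0.22],0],[[0.0845,0,0.001],[0,-0.08,0.22],0],[[0.0845,0,0.001],[0,-0.08,0.22],0],[[0.0845,0,0.001],[0,-0.08,0.22],0],[[0.0845,0,0.001],[0,-0.08,0.22],0],[[0.0845,0,0.001],[0,-0.08,0.22],0],[[0.0845,0,0.001],[0,-0.08,0.22],0],[[0.0845,0,0.001],[0,-0.08,0.22],0],[[0.0845,0,0.001],[0,-0.08,0.22],0]]}}

```text
clock: 18.78
tool_pos: [0.531, 0.0739, 0.0814]
orientation: [-125.6, 90.0, -16.6]
force: [-1.7, -0.2, 5.3]
opening: 0.0114
```

```bash
python3 st.py
```

```text
18.78 pos [0.531  0.0739 0.0814] yaw_y -161.02 tilt [ 0.0003 -0.0001] q [ 28.9037  14.2362 -26.2731   0.0193 -49.4762  -9.935 ] F [-1.6593 -0.2051  5.2585] M [-0.0533  0.3282 -0.0088] open 0.0114
```

Gripped at 11.4 mm. I'll lift 5.5 mm first and check.

>>> {"api": "drive_tool", "payload": {"plan": [[[-0.002,0,0],[0,0,0],0],[[-0.004,0,0],[0,0,0],0],[[-0.0057,0,0],[0,0,0],0],[[-0.0057,0,0],[0,0,0],0],[[-0.0057,0,0],[0,0,0],0]]}}

```text
clock: 19.2
tool_pos: [0.5309, 0.0739, 0.087]
orientation: [-153.4, 90.0, -44.4]
force: [-0.3, -0.3, -2.3]
opening: 0.0116
```

```bash
python3 st.py
python3 - <<'E'
from h import *
im=ctrl.snapshot('scene');cv2.imwrite('pics/s5.png',cv2.resize(im[170:320,300:480],None,fx=4,fy=4,interpolation=2))
E
```

```text
19.2 pos [0.5309 0.0739 0.087 ] yaw_y -161.02 tilt [ 0.0001 -0.0001] q [ 28.9063  13.8507 -25.9081   0.0129 -50.2382  -9.9369] F [-0.3203 -0.3484 -2.3296] M [-0.0516 -0.0935 -0.01  ] open 0.0116
```

View pics/s5.png

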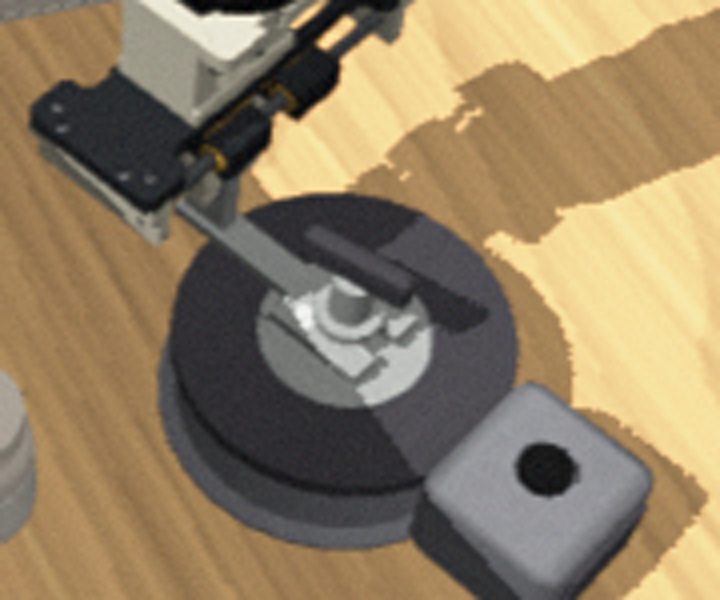

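The plate is raised off the disc, held in the jaws, and carries its weight (-2.3 N). The handle bar stays above. I'll draw it out slowly first.

>>> {"api": "drive_tool", "payload": {"plan": [[[0,0,-0.003],[0,0,0],0],[[0,0,-0.007],[0,0,0],0],[[0,0,-0.011],[0,0,0],0],[[0,0,-0.015],[0,0,0],0],[[0,0,-0.015],[0,0,0],0]]}}

```text
clock: 19.67
tool_pos: [0.5358, 0.059, 0.0868]
orientation: [137.1, 90.0, -114.0]
force: [0.1, -0.1, -2.1]
opening: 0.012
```

```bash
python3 st.py
```

```text
19.67 pos [0.5358 0.059  0.0868] yaw_y -161.06 tilt [-0.0001 -0.0003] q [ 27.1308  14.1414 -25.5259   0.0167 -50.3487  -8.2013] F [ 0.1477 -0.0986 -2.1316] M [-0.0043 -0.0188  0.0027] open 0.012
```

>>> {"api": "drive_tool", "payload": {"plan": [[[0,0,-0.005],[0,0,0],0],[[0,0,-0.012],[0,0,0],0],[[0,0,-0.02],[0,0,0],0],[[0,0,-0.028],[0,0,0],0],[[0,0,-0.036],[0,0,0],0],[[0,0,-0.044],[0,0,0],0],[[0,0,-0.052],[0,0,0],0],[[0,0,-0.06],[0,0,0],0],[[0,0,-0.065],[0,0,0],0],[[0,0,-0.068],[0,0,0],0],[[0,0,-0.068],[0,0,0],0]]}}

```text
clock: 20.58
tool_pos: [0.5581, -0.006, 0.0868]
orientation: [136.9, 90.0, -114.2]
force: [-0.9, 0.3, -2.5]
opening: 0.0118
```

```bash
python3 st.py
```

```text
20.58 pos [ 0.5581 -0.006   0.0868] yaw_y -161.1 tilt [-0.0002 -0.0004] q [ 19.4991  15.7882 -23.1769   0.023  -51.052   -0.6174] F [-0.8781  0.3232 -2.4981] M [-0.0133 -0.0791 -0.0181] open 0.0118
```

The plate is clear (drawn 83 mm, no snag). I'll lift and carry it over the tray.

>>> {"api": "drive_tool", "payload": {"plan": [[[-0.01,0,0],[0,0,0],0],[[-0.025,0,0],[0,0,0],0],[[-0.038,0,0],[0,0,0],0],[[-0.045,0.005,-0.008],[1,0,0],0],[[-0.045,0.012,-0.02],[3,0,0],0],[[-0.045,0.024,-0.04],[5,0,0],0],[[-0.045,0.036,-0.06],[8,0,0],0],[[-0.045,0.049,-0.08],[10,0,0],0],[[-0.045,0.061,-0.1],[12,0,0],0],[[-0.045,0.073,-0.12],[15,0,0],0],[[-0.045,0.085,-0.14],[17,0,0],0],[[-0.045,0.097,-0.16],[20,0,0],0],[[-0.045,0.109,-0.18],[22,0,0],0],[[-0.045,0.122,-0.2],[25,0,0],0],[[-0.045,0.134,-0.22],[27,0,0],0],[[-0.045,0.146,-0.24],[29,0,0],0],[[-0.045,0.157,-0.258],[31,0,0],0],[[-0.045,0.1648,-0.2712],[32,0,0],0],[[-0.045,0.1648,-0.2712],[32,0,0],0],[[-0.045,0.1648,-0.2712],[32,0,0],0]]}}

```text
clock: 22.25
tool_pos: [0.4886, -0.3169, 0.1312]
orientation: [95.9, 89.9, 172.6]
force: [-1.0, 0.0, -2.6]
opening: 0.0116
```

```bash
python3 st.py; python3 look.py w6
python3 - <<'E'
from h import *
np.set_printoptions(precision=4,suppress=True)
ims=[cv2.imread('pics/w6.png')]
im=ctrl.snapshot('scene');T=cal('top');it=ctrl.snapshot('top')
ims+=[cv2.resize(im[60:300,180:500],(640,480))]
cv2.imwrite('pics/c6.png',cv2.resize(np.hstack(ims),(800,300)))
E
```

```text
22.25 pos [ 0.4886 -0.3169  0.1312] yaw_y 166.71 tilt [-0.0015  0.0002] q [-13.7328  15.3196 -17.0785   0.011  -57.6857   0.4326] F [-0.951   0.0153 -2.6484] M [ 0.0156 -0.0002 -0.0273] open 0.0116
22.25 [ 0.4886 -0.3169  0.1312] [ 95.8727  89.9157 172.5784] [-13.7328  15.3196 -17.0785   0.011  -57.6857   0.4326] [-0.951   0.0153 -2.6484] 0.011616694428531565
plate_grip [318. 300.] 0.72 [ 0.4942 -0.2932  0.1   ] 
clamp_plate [318. 391.] 0.87 [ 0.519  -0.1866  0.062 ] 
grinder [164. 409.] 0.63 [ 0.7075 -0.1487  0.    ]
```

View pics/c6.png

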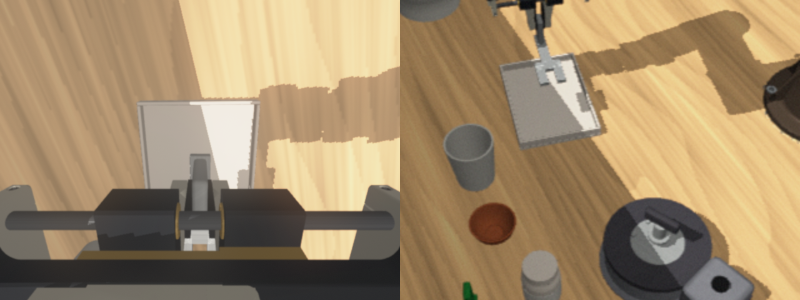

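The wrist view shows the tray square to the plate. Its far edge is at (222,162)–(416,162), centred at column 319. I'll check the far edge against my tray pose.

Run:
```python
from h import *
np.set_printoptions(precision=4,suppress=True)
W=cal('wrist');a,b=onz(W,(222,162),.022),onz(W,(416,162),.022);print(a,b,np.linalg.norm(a-b),np.degrees(np.arctan2(*(b-a)[1::-1])))
m=(a+b)/2;ax=np.array([np.cos(np.radians(-103)),np.sin(np.radians(-103))]);print('tray centre from edge',m[:2]-.115*ax)
```

```text
[ 0.5538 -0.3937  0.022 ] [ 0.3973 -0.3575  0.022 ] 0.16056839950179916 166.99423891277826
tray centre from edge [ 0.5014 -0.2636]
```

The two tray centres agree within 2 mm. Now lowering.

>>> {"api": "drive_tool", "payload": {"plan": [[[0.015,0,0],[0,0,0],0],[[0.035,0,0],[0,0,0],0],[[0.055,0,0],[0,0,0],0],[[0.072,0,0],[0,0,0],0],[[0.085,0,0],[0,0,0],0],[[0.093,0,0],[0,0,0],0],[[0.098,0,0],[0,0,0],0],[[0.102,0,0],[0,0,0],0],[[0.104,0,0],[0,0,0],0],[[0.104,0,0],[0,0,0],0]]}}

```text
clock: 23.58
tool_pos: [0.4903, -0.3156, 0.0281]
orientation: [-151.1, 90.0, -74.1]
force: [1.0, -0.7, -1.7]
opening: 0.0117
```

```bash
python3 st.py
```

```text
23.58 pos [ 0.4903 -0.3156  0.0281] yaw_y 166.94 tilt [ 0.0001 -0.0005] q [-13.5489  21.8965 -23.4038   0.0364 -44.6853   0.4608] F [ 1.0463 -0.6533 -1.7476] M [-0.0018 -0.0211 -0.0175] open 0.0117
```

>>> {"api": "drive_tool", "payload": {"plan": [[[0.001,0,0],[0,0,0],0],[[0.002,0,0],[0,0,0],0],[[0.003,0,0],[0,0,0],0],[[0.003,0,0],[0,0,0],0]]}}

```text
clock: 23.92
tool_pos: [0.4904, -0.3157, 0.0253]
orientation: [-124.9, 90.0, -48.0]
force: [-0.1, -0.7, -2.9]
opening: 0.0118
```

```bash
python3 st.py
```

```text
23.92 pos [ 0.4904 -0.3157  0.0253] yaw_y 166.93 tilt [ 0.0005 -0.0005] q [-13.5507  22.1041 -23.5554   0.0331 -44.3067   0.46  ] F [-0.1212 -0.7247 -2.8693] M [-0.0086 -0.0012  0.0046] open 0.0118
```

>>> {"api": "drive_tool", "payload": {"plan": [[[0.0006,0,0],[0,0,0],0],[[0.0012,0,0],[0,0,0],0],[[0.0015,0,0],[0,0,0],0],[[0.0015,0,0],[0,0,0],0]]}}

```text
clock: 24.25
tool_pos: [0.4906, -0.3158, 0.0245]
orientation: [-120.3, 89.9, -43.3]
force: [-2.5, 0.7, 4.7]
opening: 0.0116
```

```bash
python3 st.py
```

```text
24.25 pos [ 0.4906 -0.3158  0.0245] yaw_y 166.95 tilt [ 0.0009 -0.0009] q [-13.5465  22.1619 -23.6068   0.0526 -44.1672   0.4588] F [-2.4927  0.73    4.6883] M [0.5047 0.6233 0.0019] open 0.0116
```

Contact at the expected height (24.5 mm, +4.7 N). I'll release, rise straight up and back off.

>>> {"api": "drive_tool", "payload": {"plan": [[[0,0,0],[0,0,0],0.2],[[0,0,0],[0,0,0],0.5],[[0,0,0],[0,0,0],0.5],[[0,0,0],[0,0,0],0.5],[[0,0,0],[0,0,0],0.5],[[0,0,0],[0,0,0],0.5],[[-0.01,0,0],[0,0,0],0.5],[[-0.03,0,0],[0,0,0],0.5],[[-0.06,0,0],[0,0,0],0.5],[[-0.1,0,0],[0,0,0],0.5],[[-0.14,0,0],[0,0,0],0.5],[[-0.16,0,0.03],[0,0,0],0.5],[[-0.16,0,0.05],[0,0,0],0.5],[[-0.16,0,0.05],[0,0,0],0.5]]}}

```text
clock: 25.42
tool_pos: [0.5032, -0.2649, 0.1876]
orientation: [-88.9, 89.6, -11.9]
force: [-1.5, -0.4, -0.4]
opening: 0.0435
```

```bash
python3 st.py
python3 - <<'E'
from h import *
a=ctrl.snapshot('wrist');b=ctrl.snapshot('scene');cv2.imwrite('pics/c7.png',cv2.resize(np.hstack([a,cv2.resize(b[60:300,180:500],(640,480))]),(800,300)))
E
```

```text
25.42 pos [ 0.5032 -0.2649  0.1876] yaw_y 167.02 tilt [ 0.006  -0.0013] q [ -8.0391  11.0877 -14.7779   0.0266 -63.781   -4.9476] F [-1.4924 -0.429  -0.4156] M [0.1324 0.0583 0.0272] open 0.0435
```

View pics/c7.png

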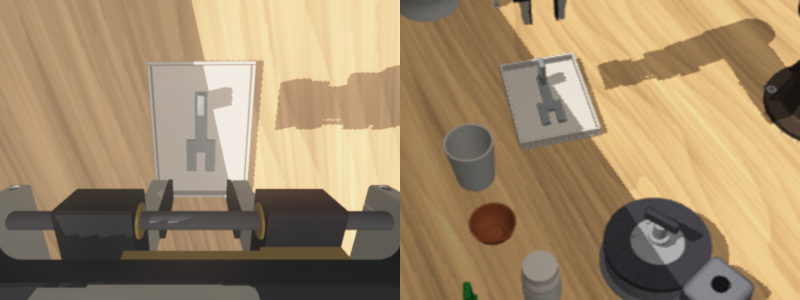

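The plate lies flat in the middle of the tray (wrist crop around (200,130)). The pot, bowl and jar are where they were, and the gripper is clear.

```bash
python3 -c "
from plant import ctrl
print(ctrl.close_job(), ctrl.get_obs()['clock'])"
```

```text
the job is handed in; nothing more can be done
the job is handed in; nothing more can be done
```

The clamp is free and the grey clamp plate is lying flat in the white tray; I handed the job in at about 25.5 s.

- **Screw:** It loosens clockwise (left-hand). I felt it in about 1° steps and it turned at a steady 0.2 N m or so. Because the clockwise feel already turned it freely past the 0.05 rad limit, I did not test the other way. I turned it to about 3.01 rad, just short of the stop at 3.05, regripping once because of the wrist's range. The moment had risen to 0.45 N m at the end.
- **Plate:** I lifted it about 5.6 mm over the studs, drew it out 83 mm with no snag, carried it across and set it down with about 5 N of contact before releasing.
- **Last checks:** The final wrist and scene pictures show the plate flat in the middle of the tray and the gripper clear. The handle is as I left it, and the pot, bowl and jar look unmoved. I never reached for the blue and green look-alikes.
- **Disagreements:** The height measured from two views was about 13–18 mm above the stated 116 mm for the handle, so I used the stated height there, and the grip fitted. The scene camera's tray outline was wrong, so I dropped it; the top and wrist views agreed on the tray centre within 2 mm.

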